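# Pin a sample seal and show it to the inspection camera

### The arm

A 6-joint arm with a two-finger parallel gripper is mounted at the origin on the work surface. World frame = base frame: x ahead of the robot, y to its left, z up, the work surface at z = 0. Lengths are in m, angles in rad, forces in N, time in s.
With the tool pointing down it reaches from about 0.35 to 0.775 m from the base axis. Payload 5.5 kg.
Tool frame: the origin (TCP) lies on the centre line of the jaws, within the pads' length; the fingertips stand 11 mm ahead of it and the grasp point (between the pads) lies 8 mm behind it; z points along the fingers, y is the line along which they close (so a half turn about z gives the same grasp; the last joint's range is limited). The gripper opens to 85 mm and grips with 20 to 120 N. Pads are 22 mm wide; open, the fingers measure 114 mm over their backs; the gripper's body (76 mm by 85 mm) begins 54 mm behind the grasp point. The pads swing forward as they close: fully open they stand 13 mm farther back than shut.
Start: joints at [-1.276, 0.313, 0.046, 1.304, 0, 1.431], TCP at [0.242, -0.522, 0.242] pointing down, gripper open.
Joint ranges: [-2.76, 2.76], [-0.86, 1.69], [-1.03, 1.26], [-2.2, 2.34], [-1.47, 1.5], [-3.14, 3.14]. Speed limits (rad/s): [2.57, 2.57, 3.14, 3.14, 3.14, 3.14].

### API

Orientations are given as a unit quaternion [w, x, y, z].
In Python, from workcell import env, viewer, order, models gives the robot as it stands.
- The arm moves only by the tool drive_tool, never from a script. Its argument "series" is a list that holds one entry, the list of rows, each a list of 6 numbers: the shift along the tool's x, y, z each as a share of 120 mm, from -1 to 1, then the turn, a rotation vector about the tool's x, y, z each as a share of 180 degrees, from -1 to 1. A call has 1 to 20 rows; each row shifts and turns the commanded pose from where the row before left it, along the tool's axes as they then stand; what a row does not reach is not made up. A row lasts 1/8 s, in which the tool goes at most 62.5 mm and 10.7 degrees, less where a joint would pass 70% of its speed; a pose out of reach is approached as far as the arm can. A call with a number of a shift or a turn outside -1 to 1 is refused whole. A call with a gripper value outside its range is refused whole. "jaw" is the opening, from -1 (shut) to 1 (fully open), set as the call begins (left out, the last holds). The fingers move at their own pace and stop on an object; "grip_force" is the grip in N (left out, the last holds). Time passes only in rows, so rows that do not move let the fingers close. It gives the time, the measured TCP pose, the force, the opening and the grip force at its end, in the units of the state.
- env.get_state(): the state, without advancing time (a new reading comes with each control period).
- viewer.read_camera(name): name is "scene" or "top" or "wrist"; returns the picture (400x640x3 uint8, red, green, blue); there is no depth.
- viewer.camera_info(name): a dict with "intrinsics" (3x3 intrinsics, pixels), "R" (3x3) and "t" (3): a world point X has camera coordinates R X + t; the wrist camera has in their place "T_tool_cam" (4x4, takes a point from camera to tool coordinates, whose origin is the TCP and whose axes are the flange's). Camera axes: x right, y down, z forward; pixel columns grow to the right and rows downward; lengths in m; the calibration is good to about 2 mm. A picture is of the moment at which its call begins: read the wrist's pose just before it. camera_info takes no time and is no camera call.
- order.hand_in(): hands the job in; it is judged then, once.
Trained networks look in the newest picture that a camera, given by its name, has taken for a name from the list of things; names that differ only in an ending like _2 or _b are one class to them, and where a whole thing is asked for, a point or a joint stands for the part that bears it (a point fixed in the world has none). Each returns a list of dicts, best first, with "score" (0 to 1); they miss things now and then, are a little off and sometimes report something else, mostly with a low value. They report only what shows in the picture. A call takes as long as a camera call. They do not tell look-alikes from the thing itself.
- models.silhouettes(label, camera): "region" (400x640 bool, what is visible of it) and "location" ([column, row] in pixels, amid what is visible of it).
The state is a dict: "clock": time; "joint_pos": joint angles; "qvel": joint speeds; "tau": joint torques, N m; "tcp_pos": TCP position; "orientation": TCP orientation; "wrist_force": force on the tool from outside, world axes, zero at the start; "ft_torque": the same for the moment, N m; "finger_gap": finger opening in m; "grip_force": force on a finger pad.
Only numpy, scipy, OpenCV 4.12 (cv2) and the standard library are available. Lean on these libraries where they do the work, as an engineer would, in place of code of your own. Each camera call takes 0.05 s, during which the arm holds its last target. There are 200 camera calls.

### The job

Pick the one long pin out of the pin rack and push it down, fully home, through the lock body and the steel strap while they lie in the nest. Then take the pinned seal out of the nest and hold it level in the air in front of the inspection camera, the strap's free end pointing straight at the lens, 80 mm from the glass and at the height of the lens's centre. Finish while still holding it there, steady; do not touch the camera, and leave the two short pins and everything else on the table where they are.

Things in the scene. Friction and masses are not known exactly. Their poses are not given: they have to be found in the camera images.
- nest: Fixed grey plate 196 x 90 x 12 mm with aluminium rests. Origin on the table under the lock's origin; x along the strap. The lock rests 37 mm above the table on a 28 mm wide pedestal, 25 mm free below its overhanging sides and its hole; 8 mm high side stops only at its x < -36 and > 33 mm. Strap post and guides at x = 88 to 119 mm. About 1 mm play; parts come out straight up.
- lock: Loose blue plastic fork in the nest, 90 (x) x 40 (y) x 32 mm high, 0.16 kg. Origin on its underside, 50 mm from the tail, 40 mm from the mouth; x to the mouth, where the strap sticks out; z up. Two 12 mm cheeks from x = 0.5 mm on, an 8 mm slot between (z = 12 to 20 mm), a vertical 13 mm hole through both at x = 18 mm. Grip across its width from above, between x = -24 and 20 mm.
- lock_hole (a point): Centre of the hole's upper mouth, on the lock body's top (z = 32 mm).
- strap: Loose flat steel strap lying in the lock body's slot, 110 (x) x 26 x 6 mm, 0.11 kg, with one 13.5 mm hole 16 mm from its inner end, which lies under the lock's hole. Nothing but the pin keeps it in the lock; in the nest it is held by guides. Origin under its centre; x points to its free end.
- strap_end (a point): Centre of the strap's free end face, 55 mm from the strap's origin; axes as the strap's.
- strap_hole (a point): Centre of the strap's hole, at half thickness.
- rack: Fixed wooden block 150 (x) x 50 x 25 mm with three upright blind holes in a row along its x, 45 mm apart (x = -45, 0, 45 mm), 20 mm deep and 11.5 mm across, a pin standing in each. Origin on its underside; the order of the pins varies.
- long_pin: The long pin: steel shank 10 mm across, 50 mm long, bevelled foot; blue head 16 mm across, 18 mm high; 0.04 kg. Origin at its foot, z up along the pin. In the rack its foot is 5 mm above the table and its head 18 mm higher than the short ones'. Fully home, the head sits on the lock's top (ending 18 mm above it) and the foot sticks out 18 mm below the lock.
- short_pin_a: A short pin in the rack, same head, shank 32 mm: to be left alone. Origin at its foot.
- short_pin_b: Another short pin, the same: to be left alone.
- cam_stand: Fixed inspection camera stand at the left of the table: a dark base 130 x 110 mm and a 354 mm column, which carries a white camera 55 x 46 x 50 mm with a black lens. Origin on the table, straight below the lens; x is the way the camera looks (level, roughly across the table to the right).
- lens (a point): Centre of the lens glass, the foremost point of the camera, 190 to 250 mm above the table. Its x axis points out of the lens along the view. The strap's free end belongs 80 mm out along it.
- cam_height (a joint): Height setting of the camera on its column, 0 to 0.06 m (lens at 190 mm plus this value); clamped by friction, to be left alone.
- cup: Bystander, leave alone: clear plastic cup, 68 mm across and 75 mm high. Origin at the middle of its underside.
- tape: Bystander, leave alone: grey tape roll, lying flat, 100 mm across and 45 mm high. Origin at the middle of its underside.
- spare_lock: Bystander, leave alone: a second lock body like the one in the nest, lying alone on the table. Origin as for the lock body.
- spare_strap: Bystander, leave alone: a second strap, 110 x 26 x 6 mm, lying alone on the table. Origin at the middle of its underside.
- driver: Bystander, leave alone: screwdriver lying on the table. Origin at the middle of its underside.
- jar: Bystander, leave alone: closed glass jar with a screw cap, 60 mm across and 100 mm high. Origin at the middle of its underside.
Mind the look-alikes: they are no part of the job. Of the things that look like the nest, take the one that is farthest to the robot's left at the start. What is shaped like the strap but black is not meant.

How it is judged:
On the way, in this order (a step that is already met when the one before it is completed fails the run):
1. the long pin is fully home through lock body and strap, which still lie in the nest (x of long_pin in the frame of lock between 0.013 and 0.023 m and y of long_pin in the frame of lock between -0.005 and 0.005 m and z of long_pin in the frame of lock below -0.014 m and angle between the z axis of long_pin and the z axis of lock, either way round below 0.2 rad and x of strap_hole in the frame of lock between 0.012 and 0.024 m and y of strap_hole in the frame of lock between -0.006 and 0.006 m and z of strap_hole in the frame of lock between 0.01 and 0.022 m and z of lock in the frame of nest below 0.042 m and horizontal distance between lock and nest below 0.008 m), for 0.2 s.
2. the pinned seal is out of the nest (x of long_pin in the frame of lock between 0.013 and 0.023 m and y of long_pin in the frame of lock between -0.005 and 0.005 m and z of long_pin in the frame of lock below -0.014 m and angle between the z axis of long_pin and the z axis of lock, either way round below 0.2 rad and x of strap_hole in the frame of lock between 0.012 and 0.024 m and y of strap_hole in the frame of lock between -0.006 and 0.006 m and z of strap_hole in the frame of lock between 0.01 and 0.022 m and height (world z) of lock above 0.1 m and contact force between lock and nest below 0.1 N), for 0.2 s.
At the end, for the whole second after the job is handed in: Seal held steady in the fingers, touching neither nest nor camera; pin within 4 mm of home through both parts; strap end 60 to 100 mm from the glass and within 20 mm of the lens axis each way, strap within 11 degrees of pointing at the lens, lock level within 10 degrees (x of long_pin in the frame of lock between 0.013 and 0.023 m and y of long_pin in the frame of lock between -0.005 and 0.005 m and z of long_pin in the frame of lock below -0.014 m and angle between the z axis of long_pin and the z axis of lock, either way round below 0.2 rad and x of strap_hole in the frame of lock between 0.012 and 0.024 m and y of strap_hole in the frame of lock between -0.006 and 0.006 m and z of strap_hole in the frame of lock between 0.01 and 0.022 m and x of strap_end in the frame of lens between 0.06 and 0.1 m and y of strap_end in the frame of lens between -0.02 and 0.02 m and z of strap_end in the frame of lens between -0.02 and 0.02 m and x of lock in the frame of lens above 0.15 m and angle between the x axis of strap and the x axis of lens, either way round below 0.2 rad and angle between lock's own z axis and vertical below 0.17 rad and linear speed of lock below 0.03 m/s and angular speed of lock below 0.3 rad/s and height (world z) of lock above 0.12 m and (contact force between the fingers and lock above 2 N or contact force between the fingers and strap above 2 N) and contact force between each of lock, strap and nest below 0.1 N and contact force between each of lock, strap and cam_stand below 0.1 N); the arm keeps its last pose, push and grip.
It fails at once if a short pin is pulled out or knocked away (distance of any of short_pin_a, short_pin_b from where it was at the start of the episode above 0.015 m).
It fails at once if a bystander is pushed away (distance of any of cup, tape, spare_lock, spare_strap, driver, jar from where it was at the start of the episode above 0.03 m).
It fails at once if the camera is touched (contact force between any of the arm, the fingers, lock, strap and cam_stand above 0.5 N or distance of lens from where it was at the start of the episode above 0.01 m).
It also fails if it takes over 64 s, if anything falls off the work surface, if the arm or the gripper's body presses on something with over 40 N, if the wrist force passes 120 N, or if a joint passes its speed limit or range.

## Working session

There is one attempt and no reset: what is moved stays moved. The work goes in short steps, Python scripts to look and compute and a tool call to move; the robot and the scene stay as the last step left them, time stands still between calls to the robot, and variables do not carry over. Pictures are saved under pics/ and viewed, at most 12 in all, crops included, and the job is handed in when it is done.

Besides the shell and the picture viewer there is one more tool, called after ">>>" as name(argument=value, ...), one argument or row to a line, values as JSON. drive_tool: Moves the arm, as the interface text tells. Its arguments: {"type":"object","properties":{"series":{"type":"array"},"jaw":{"type":"number"},"grip_force":{"type":"number"}},"required":["series"]}

```bash
mkdir -p pics; ls; python3 - <<'E'
from workcell import env, viewer, order, models
import cv2,numpy as np
s=env.get_state();print(s)
for n in ("scene","top"):
    im=viewer.read_camera(n);cv2.imwrite(f"pics/{n}0.png",im[:,:,::-1]);
    c=viewer.camera_info(n);print(n,c)
    for l in ("nest","lock","strap","rack","long_pin","short_pin_a","cam_stand","lens","lock_hole","strap_end"):
        try:
            for d in models.silhouettes(l,n)[:4]: print(n,l,round(d["score"],2),np.round(d["location"]),d["region"].sum())
        except Exception as e: print(l,e)
print(viewer.camera_info("wrist"))
a=cv2.imread("pics/scene0.png");b=cv2.imread("pics/top0.png")
E
```

```text
pics
{'clock': 0.0, 'joint_pos': array([-1.27560115e+00,  3.13987856e-01,  4.50067677e-02,  1.30358723e+00,
       -1.88651326e-05,  1.43119819e+00]), 'qvel': array([-0.00060936, -0.0002198 ,  0.00092939, -0.00189821,  0.00013808,
        0.00036632]), 'tau': array([ 1.67680259e-04, -4.80633831e+01,  2.98529005e+01,  1.94834545e-02,
       -2.43677805e-04,  7.69909150e-07]), 'tcp_pos': array([ 0.24205141, -0.52104905,  0.24142734]), 'orientation': array([-8.82584487e-04,  9.76461883e-01,  2.15688215e-01, -7.82638172e-05]), 'wrist_force': array([ 0.41283267, -0.01926351,  0.97033508]), 'ft_torque': array([-0.02935612, -0.03131032, -0.01686208]), 'grip_force': 0.0, 'finger_gap': 0.08553006545051195}
scene {'intrinsics': array([[502.66002233,   0.        , 314.333929  ],
       [  0.        , 502.66002233, 194.98712917],
       [  0.        ,   0.        ,   1.        ]]), 'R': array([[-0.17615983,  0.98428645, -0.0121615 ],
       [ 0.62270903,  0.1018621 , -0.7757948 ],
       [-0.76236551, -0.14423695, -0.63086808]]), 't': array([ 0.09766138, -0.1760791 ,  1.94858554])}
scene nest 0.
[... 1248 characters left out ...]
2156
top lens 0.79 [129. 164.] 722
top lock_hole 0.8 [287. 178.] 429
top strap_end 0.72 [292. 150.] 161
top strap_end 0.72 [139. 170.] 2248
top strap_end 0.51 [236. 175.] 341
{'intrinsics': array([[276.96530001,   0.        , 320.56963848],
       [  0.        , 276.96530001, 197.94377995],
       [  0.        ,   0.        ,   1.        ]]), 'T_tool_cam': array([[-8.23644006e-05, -9.58287504e-01, -2.85805970e-01,
         7.24180738e-02],
       [ 9.99999795e-01,  1.02370724e-04, -6.31424771e-04,
        -4.88788326e-04],
       [ 6.34344632e-04, -2.85805964e-01,  9.58287300e-01,
        -1.32103620e-01],
       [ 0.00000000e+00,  0.00000000e+00,  0.00000000e+00,
         1.00000000e+00]])}
```

View pics/top0.png

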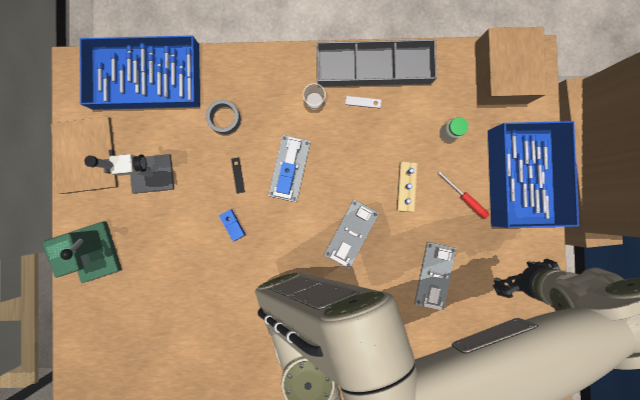

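View pics/scene0.png

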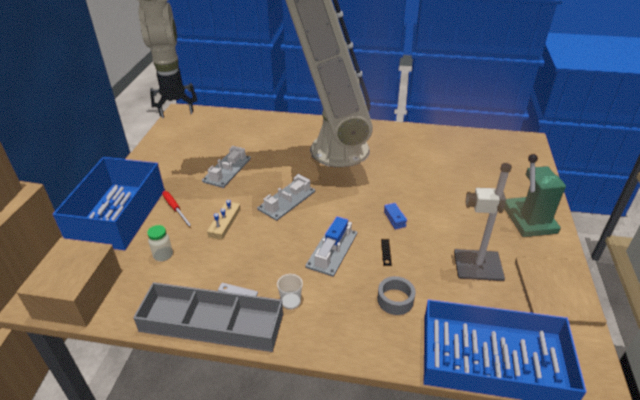

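Top view: the nest with lock and strap is at (289,168), farthest left. The empty nests at (351,233) and (435,275) are look-alikes. For the lock, the nest's one is at (287,178) and the spare at (231,225). For the strap, the one in the nest is at (292,150), the black one at (238,175) and the spare at (363,101). The rack is at (407,187) with 3 pins, and the camera stand is at (130,165).

```bash
cat > h.py <<'E'
from workcell import env, viewer, order, models
import cv2,numpy as np
from scipy.spatial.transform import Rotation as Ro
def tool():
    s=env.get_state(); q=s["orientation"]; return Ro.from_quat([q[1],q[2],q[3],q[0]]).as_matrix(), s["tcp_pos"]
def cam(n,RT=None):
    c=viewer.camera_info(n);K=c["intrinsics"]
    if n=="wrist":
        T=c["T_tool_cam"];R,p=RT or tool();Rc=R@T[:3,:3];o=p+R@T[:3,3]
        return K,Rc.T,-Rc.T@o
    return K,c["R"],c["t"]
def back(n,px,z,RT=None):
    K,R,t=cam(n,RT);px=np.atleast_2d(px).astype(float)
    d=np.c_[px,np.ones(len(px))]@np.linalg.inv(K).T@R;o=-R.T@t
    return o+d*((z-o[2])/d[:,2:3])
def proj(n,X,RT=None):
    K,R,t=cam(n,RT);c=(np.atleast_2d(X)@R.T+t)@K.T;return c[:,:2]/c[:,2:]
def tri(obs):
    A=[];b=[]
    for n,px,RT in obs:
        K,R,t=cam(n,RT);d=R.T@np.linalg.inv(K)@[px[0],px[1],1];d/=np.linalg.norm(d);P=np.eye(3)-np.outer(d,d)
        A.append(P);b.append(P@(-R.T@t))
    return np.linalg.lstsq(np.vstack(A),np.hstack(b),rcond=None)[0]
E
python3 - <<'E'
from h import *
def r(x):return np.round(x,3).tolist()
print("rack",r(back("top",[[407,163],[407,187],[408,211]],.025)), "heads",r(back("top",[[411,171],[408,185],[408,201]],.07)))
print("lock",r(back("top",[[287,178]],.069)),"lens top",r(tri([("top",(141,163),None),("scene",(473,201),None)])))
print("others",r(back("top",[[314,95],[363,101],[457,127],[223,116],[231,225],[238,175],[463,195]],.03)))
a=cv2.imread("pics/top0.png");b=cv2.imread("pics/scene0.png")
f=lambda i,x,y,w,h,s:cv2.resize(i[y:y+h,x:x+w],(w*s,h*s),interpolation=cv2.INTER_CUBIC)
A=np.zeros((600,800,3),np.uint8)
def put(im,x,y):A[y:y+im.shape[0],x:x+im.shape[1]]=im
put(f(a,255,130,66,75,4),0,0);put(f(a,385,150,40,70,4),270,0);put(f(a,75,135,110,65,3),440,0)
put(f(b,300,210,66,70,4),0,305);put(f(b,195,190,55,60,4),270,305);put(f(b,450,160,70,74,4),500,300)
cv2.imwrite("pics/crop0.png",A)
E
```

```text
rack [[0.547, -0.312, 0.025], [0.474, -0.31, 0.025], [0.4, -0.311, 0.025]] heads [[0.519, -0.313, 0.07], [0.477, -0.303, 0.07], [0.43, -0.302, 0.07]]
lock [[0.506, 0.055, 0.069]] lens top [0.54, 0.421, 0.24]
others [[0.763, -0.03, 0.03], [0.741, -0.181, 0.03], [0.654, -0.467, 0.03], [0.704, 0.251, 0.03], [0.369, 0.231, 0.03], [0.521, 0.207, 0.03], [0.445, -0.479, 0.03]]
```

View pics/crop0.png

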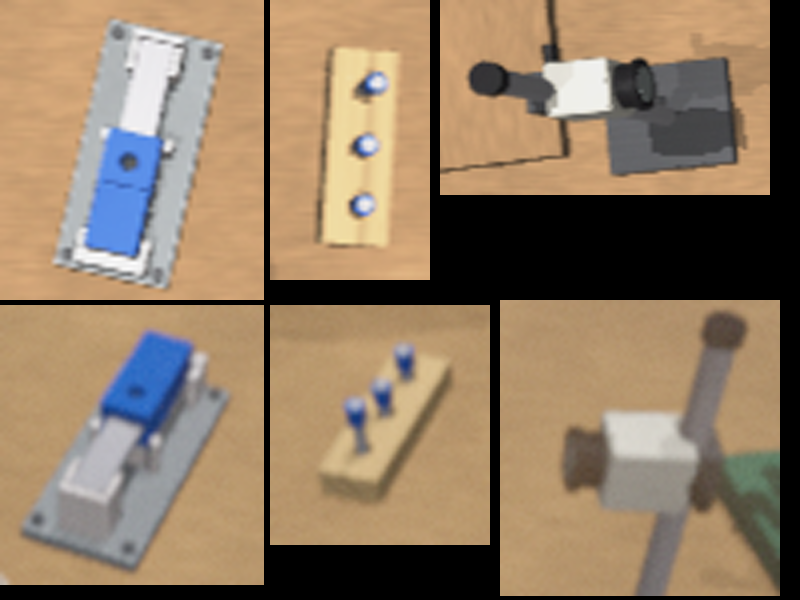

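The long pin is the one at the far end of the rack, at top-view pixel (411,171): its head is taller and more of its shank shows. The nest with the lock is the right choice. I'm moving over the pin.

>>> drive_tool(
  series=[
    [[0.565, -0.12, 0, 0, 0, 0], [0.565, -0.12, 0, 0, 0, 0], [0.565, -0.12, 0, 0, 0, 0], [0.565, -0.12, 0, 0, 0, 0], [0.565, -0.12, 0, 0, 0, 0], [0, 0, 0, 0, 0, -0.0574], [0, 0, 0, 0, 0, -0.0574], [0, 0, 0, 0, 0, -0.0574], [0, 0, 0, 0, 0, -0.0574], [0, 0, 0, 0, 0, -0.0574], [0, 0, 0, 0, 0, -0.0574], [0, 0, 0, 0, 0, -0.0574], [0, 0, 0, 0, 0, -0.0574], [0, 0, 0, 0, 0, -0.0574], [0, 0, 0, 0, 0, -0.0574], [0, 0, 0, 0, 0, -0.0574], [0, 0, 0, 0, 0, -0.0574], [0, 0, 0, 0, 0, -0.0574], [0, 0, 0, 0, 0, -0.0574], [0, 0, 0, 0, 0, -0.0574]],
  ],
)

```text
clock: 3.6
tcp_pos: [0.4921, -0.3339, 0.2423]
orientation: [-0.0, -0.002, 1.0, -0.0]
wrist_force: [-0.1, 0.2, 0.6]
finger_gap: 0.0857
grip_force: 0.0
```

```bash
python3 - <<'E'
from h import *
R,p=tool();print(R.round(3),p.round(4),env.get_state()["joint_pos"].round(2))
im=viewer.read_camera("wrist");cv2.imwrite("pics/w1.png",im[:,:,::-1])
np.savez("w1.npz",R=R,p=p)
for l in ("long_pin","short_pin_a","rack"):
    for d in models.silhouettes(l,"wrist")[:4]: print(l,round(d["score"],2),np.round(d["location"],1),d["region"].sum(),cv2.boundingRect(d["region"].astype(np.uint8)),np.round(cv2.minAreaRect(np.argwhere(d["region"])[:,::-1].astype(np.float32)),1) if 0 else cv2.minAreaRect(np.argwhere(d["region"])[:,::-1].astype(np.float32)))
E
```

```text
[[-1.    -0.004 -0.   ]
 [-0.004  1.    -0.   ]
 [ 0.    -0.    -1.   ]] [ 0.4921 -0.3339  0.2423] [-0.73  0.35  0.1   1.32 -0.   -0.74]
long_pin 0.49 [335.8 203.5] 236 (332, 193, 14, 23) ((338.5, 204.0), (22.0, 13.0), 90.0)
short_pin_a 0.51 [614.4 252.4] 1229 (592, 210, 46, 70) ((614.9974365234375, 247.2374267578125), (23.926532745361328, 73.30913543701172), 33.11134338378906)
short_pin_a 0.47 [343.5 165.4] 168 (335, 159, 14, 15) ((341.5, 166.0), (14.0, 13.0), 90.0)
short_pin_a 0.46 [345.4 129.3] 140 (340, 122, 13, 13) ((346.0, 128.0), (12.0, 12.0), 90.0)
rack 0.9 [340.6 155.3] 4253 (315, 100, 53, 120) ((340.95892333984375, 159.39041137695312), (41.87391662597656, 119.39300537109375), 6.009005546569824)
rack 0.19 [246.6 291.2] 1643 (224, 254, 40, 76) ((244.14920043945312, 292.2095947265625), (29.202678680419922, 75.80967712402344), 14.995079040527344)
```

View pics/w1.png

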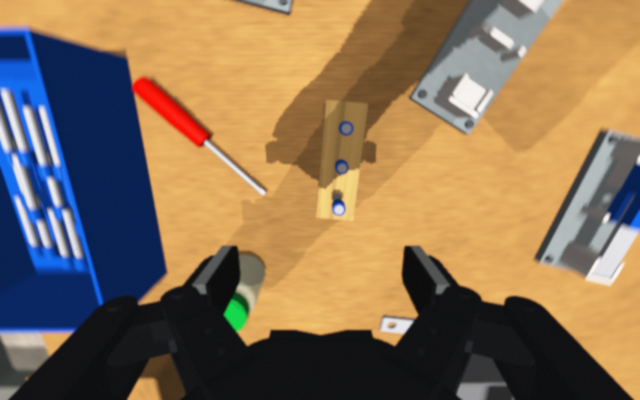

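Wrist view: the rack is at (341,160). The long pin is at its lower end, head top at about (339,209) with a bright, large head and its shank visible. The short pins are at (342,166) and (346,128). The jar, with the green cap, is at (240,290), clear of the rack.

```bash
python3 - <<'E'
from h import *
print(back("wrist",[[339,208.5]],.073),back("wrist",[[342,166.5],[346,128.5]],.055),back("wrist",[[235,312]],.1))
c=[[322,100],[367,102],[355,220],[317,218]];print(back("wrist",c,.025))
im=cv2.imread("pics/w1.png")[180:230,310:370];hsv=cv2.cvtColor(im,cv2.COLOR_BGR2HSV)
m=((hsv[...,0]>100)&(hsv[...,0]<135)&(hsv[...,1]>70));print(np.argwhere(m)[:,::-1].min(0)+[310,180],np.argwhere(m)[:,::-1].max(0)+[310,180])
for r in m[5:45]: print(''.join('#' if v else '.' for v in r))
E
```

```text
[[ 0.52158184 -0.31242292  0.073     ]] [[ 0.47611031 -0.30839047  0.055     ]
 [ 0.43316447 -0.30463471  0.055     ]] [[ 0.64062061 -0.43523916  0.1       ]]
[[ 0.40144643 -0.3312116   0.025     ]
 [ 0.40398641 -0.27752471  0.025     ]
 [ 0.55454227 -0.28727495  0.025     ]
 [ 0.55136702 -0.33853008  0.025     ]]
[333 199] [344 213]
............................................................
............................................................
............................................................
............................................................
............................................................
............................................................
............................................................
............................................................
............................................................
............................................................
............................................................
............................................................
................................
[... 975 characters left out ...]
.............................
............................................................
............................................................
............................................................
............................................................
............................................................
............................................................
............................................................
............................................................
............................................................
............................................................
............................................................
```

>>> drive_tool(
  series=[
    [[-0.247, 0.18, 0, 0, 0, 0], [0, 0, 0, 0, 0, 0.0278], [0, 0, 0.4, 0, 0, 0], [0, 0, 0.4, 0, 0, 0], [0, 0, 0, 0, 0, 0], [0, 0, 0, 0, 0, 0]],
  ],
)

```text
clock: 4.55
tcp_pos: [0.5225, -0.3129, 0.148]
orientation: [0.001, 0.045, 0.999, -0.001]
wrist_force: [-0.2, 0.4, -0.4]
finger_gap: 0.0856
grip_force: 0.0
```

```bash
python3 - <<'E'
from h import *
R,p=tool();print(R.round(4),p.round(4))
im=viewer.read_camera("wrist")[:,:,::-1];cv2.imwrite("pics/w2.png",im)
print(proj("wrist",[.5216,-.3124,.073]))
for l in ("long_pin","rack","jar"):
    for d in models.silhouettes(l,"wrist")[:3]: print(l,round(d["score"],2),np.round(d["location"],1),d["region"].sum(),cv2.boundingRect(d["region"].astype(np.uint8)))
E
```

```text
[[-0.9959  0.0903  0.0014]
 [ 0.0903  0.9959 -0.0011]
 [-0.0014 -0.001  -1.    ]] [ 0.5225 -0.3129  0.148 ]
[[321.40675082 209.69673317]]
long_pin 0.88 [318.4 206.3] 468 (311, 189, 20, 32)
long_pin 0.51 [614.3 367.7] 1229 (569, 331, 71, 69)
rack 0.8 [323.4 132.2] 8399 (291, 56, 60, 169)
jar 0.93 [168.8 372.7] 1580 (142, 292, 98, 106)
```

View pics/w2.png

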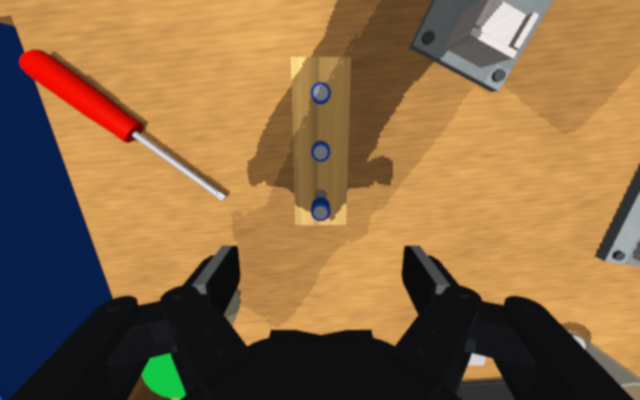

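Close view: the pin head is at (320.5,210), where predicted. The jaw is centred on it and the jar is clear. Descending to grip.

>>> drive_tool(
  series=[
    [[0, 0, 0.3, 0, 0, 0], [0, 0, 0.3, 0, 0, 0], [0, 0, 0.067, 0, 0, 0], [0, 0, 0, 0, 0, 0]],
  ],
)

```text
clock: 5.25
tcp_pos: [0.5221, -0.3127, 0.0671]
orientation: [0.0, 0.045, 0.999, -0.0]
wrist_force: [-0.5, 0.8, 0.7]
finger_gap: 0.0851
grip_force: 0.0
```

>>> drive_tool(
  series=[
    [[0, 0, 0, 0, 0, 0], [0, 0, 0, 0, 0, 0], [0, 0, 0, 0, 0, 0], [0, 0, 0, 0, 0, 0], [0, 0, 0, 0, 0, 0], [0, 0, 0, 0, 0, 0]],
  ],
  jaw=-1,
  grip_force=60,
)

```text
clock: 6.0
tcp_pos: [0.5221, -0.3126, 0.0668]
orientation: [0.0, 0.045, 0.999, -0.0]
wrist_force: [-0.2, 0.3, 4.1]
finger_gap: 0.0137
grip_force: 58.5
```

>>> drive_tool(
  series=[
    [[0, 0, -0.3, 0, 0, 0], [0, 0, -0.4, 0, 0, 0], [0, 0, -0.4, 0, 0, 0], [0.039, 0.43, 0, 0, 0, 0], [0.039, 0.43, 0, 0, 0, 0], [0.039, 0.43, 0, 0, 0, 0], [0.039, 0.43, 0, 0, 0, 0], [0.039, 0.43, 0, 0, 0, 0], [0.039, 0.43, 0, 0, 0, 0], [0.039, 0.43, 0, 0, 0, 0], [0, 0, 0, 0, 0, 0], [0, 0, 0, 0, 0, 0], [0, 0, 0, 0, 0, 0]],
  ],
)

```text
clock: 7.62
tcp_pos: [0.5213, 0.0492, 0.198]
orientation: [-0.0, 0.045, 0.999, -0.0]
wrist_force: [-0.1, -1.0, 0.1]
finger_gap: 0.0136
grip_force: 59.2
```

```bash
python3 - <<'E'
from h import *
R,p=tool();print(R.round(4),p.round(4),env.get_state()["finger_gap"])
im=viewer.read_camera("wrist")[:,:,::-1];cv2.imwrite("pics/w3.png",im)
for l in ("long_pin","lock","strap","nest","cam_stand"):
    for d in models.silhouettes(l,"wrist")[:3]: print(l,round(d["score"],2),np.round(d["location"],1),d["region"].sum(),cv2.minAreaRect(np.argwhere(d["region"])[:,::-1].astype(np.float32)))
E
```

```text
[[-9.959e-01  9.080e-02 -4.000e-04]
 [ 9.080e-02  9.959e-01 -3.000e-04]
 [ 4.000e-04 -3.000e-04 -1.000e+00]] [0.5213 0.0492 0.198 ] 0.013584748335744653
long_pin 0.93 [318.3 251. ] 1304 ((320.0, 246.0), (64.0, 26.0), 90.0)
lock 0.58 [331.6 176.1] 3725 ((331.55535888671875, 177.68624877929688), (43.04084014892578, 93.49651336669922), 10.007979393005371)
strap 0.76 [459.8 166.7] 2280 ((458.5325927734375, 167.6573944091797), (94.13923645019531, 27.033632278442383), 85.42607879638672)
strap 0.71 [330.1 233.2] 141 ((322.1380310058594, 221.60182189941406), (24.591182708740234, 38.004554748535156), 2.726311206817627)
nest 0.91 [116.2  60. ] 11686 ((110.64634704589844, 52.31708526611328), (113.14571380615234, 130.95570373535156), 12.094757080078125)
nest 0.59 [315.6 167.1] 5651 ((323.79998779296875, 197.60000610351562), (80.67733764648438, 172.26669311523438), 10.30484676361084)
cam_stand 0.81 [637.3 178.3] 874 ((631.5, 167.0), (90.0, 15.0), 90.0)
```

View pics/w3.png

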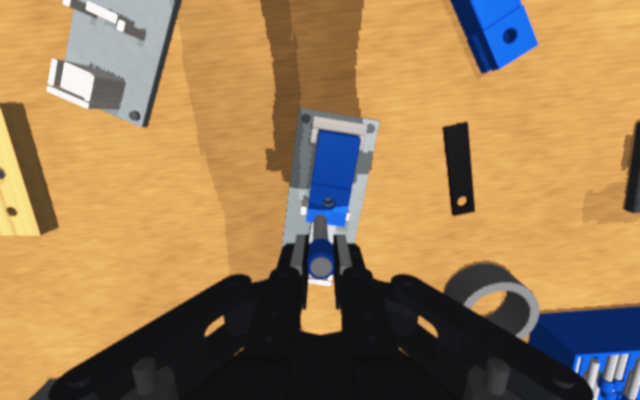

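Wrist view: the lock in the nest is at (332,177) with its hole at about (328,203). The held pin's foot is at about (320,220). The black strap is at (459,168) and the tape at (495,300).

```bash
cat > meas.py <<'E'
from h import *
import sys
im=cv2.imread(sys.argv[1]);RT=None
hsv=cv2.cvtColor(im,cv2.COLOR_BGR2HSV)
d=[x for x in models.silhouettes("lock","wrist") if abs(x["location"][0]-330)<60]
blue=((hsv[...,0]>100)&(hsv[...,0]<125)&(hsv[...,1]>150)&(hsv[...,2]>40)).astype(np.uint8)
reg=blue.copy();reg[:, :270]=0;reg[:,390:]=0;reg[:int(sys.argv[2])]=0;reg[int(sys.argv[3]):]=0
g=im[int(sys.argv[4]):int(sys.argv[5]),int(sys.argv[6]):int(sys.argv[7])]
print("V channel");
for r in g.max(2): print(' '.join('%3d'%v for v in r))
ys,xs=np.nonzero(reg)
for y in range(int(sys.argv[2]),int(sys.argv[3]),6):
    q=np.nonzero(reg[y])[0]; print(y,q.min() if len(q) else None,q.max() if len(q) else None)
E
python3 meas.py pics/w3.png 126 228 190 216 312 346
```

```text
V channel
162 162 163 162 162 163 162 162 162 163 162 162 162 161 162 162 162 162 162 162 162 162 161 162 161 161 162 161 161 161 161 160 159 157
161 162 162 162 162 162 162 162 162 161 162 162 162 162 162 161 162 163 162 162 162 162 162 162 162 161 162 162 162 162 162 163 162 161
162 162 162 162 163 162 162 162 162 162 163 162 163 163 163 162 161 162 163 161 163 162 162 163 162 163 162 162 162 162 162 162 162 162
161 161 162 163 164 163 162 163 162 162 162 163 162 162 162 162 161 163 162 162 163 163 161 163 162 163 161 162 162 162 162 161 162 162
162 162 162 163 164 163 162 161 163 163 161 163 162 160 161 161 161 162 161 161 162 162 162 161 162 162 162 162 162 162 163 162 163 163
162 161 162 162 162 162 163 162 161 162 162 162 162 160 160 158 157 158 158 159 160 161 161 162 163 162 163 162 163 162 162 163 162 162
161 162 162 163 161 162 163 162 162 161 161 160 159 155 150 145 142 142 144 150 156 160 161 162 163 162 161 161 162 162 161 163 162 162
162 162 161 162 162 162 162 163 162 162 160 157 148 140 131 122 118 117 122 132 142 151 158 162 162 162 162 162 163 162 161 163 162 163
16
[... 1951 characters left out ...]
32 235 241 243 242 240 236 234 234 234 234 235 235 236 238 240 240 241 244 245 245 245
232 232 232 231 229 227 223 220 217 220 224 228 231 236 242 244 243 239 235 233 232 232 232 232 233 232 234 234 235 237 241 243 243 244
232 232 230 226 217 202 188 180 176 182 193 208 224 233 241 243 240 236 233 232 232 232 231 232 232 232 232 232 232 234 237 239 240 240
232 231 224 204 181 156 134 126 123 127 142 168 199 226 238 240 237 233 232 232 232 232 232 232 231 232 232 232 232 232 233 234 235 236
126 None None
132 319 333
138 318 358
144 317 358
150 316 357
156 315 357
162 315 355
168 314 354
174 313 353
180 312 352
186 311 350
192 310 349
198 309 348
204 309 347
210 308 347
216 307 345
222 327 344
```

```bash
python3 - <<'E'
from h import *
R,p=tool();print(p)
print(back("wrist",[[328.4,203.2]],.069))
b=back("wrist",[[319,132],[307,216],[358,138],[345.5,216]],.069);print(b);
for i in (0,2):
    d=b[i+1]-b[i];print(np.degrees(np.arctan2(d[1],d[0])))
# pin: foot and head
print("foot if vertical at tcp",proj("wrist",[p+[0,0,-.013-.05]]),proj("wrist",[p+[0,0,-.013+.018]]))
im=cv2.imread("pics/w3.png")[205:285,290:350]
cv2.imwrite("pics/c3.png",cv2.resize(im,None,fx=7,fy=7,interpolation=cv2.INTER_CUBIC))
E
```

```text
[0.52140271 0.04979552 0.19824218]
[[0.53216782 0.05699879 0.069     ]]
[[0.4628741  0.05403113 0.069     ]
 [0.54368217 0.0344763  0.069     ]
 [0.47151516 0.08947028 0.069     ]
 [0.54718378 0.0730047  0.069     ]]
-13.603551982710266
-12.276257261095905
foot if vertical at tcp [[320.14402266 217.38162368]] [[320.08137476 264.10753403]]
```

View pics/c3.png

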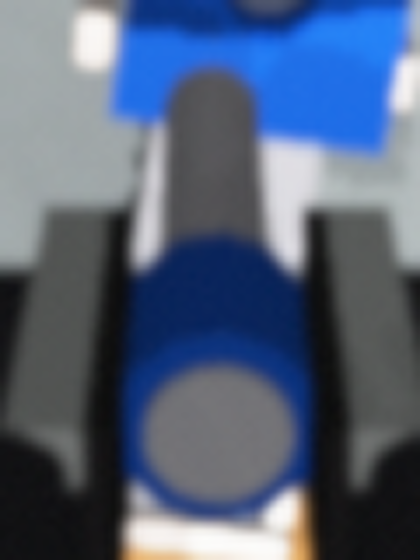

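The pin hangs straight in the jaws. Its head top is at (321.4,266.7) and its foot at (320.3,220.4), about 2 mm off the tool axis along x.

```bash
python3 - <<'E'
from h import *
R,p=tool();fz=p[2]-.0618
f=back("wrist",[[320.3,220.4]],fz)[0];hd=back("wrist",[[321.4,266.7]],fz+.068)[0];h=back("wrist",[[328.4,203.2]],.069)[0]
print(f,hd,f-p,hd-p,h-f,(R.T@(h-f))/.12,fz)
E
```

```text
[0.52336305 0.04973512 0.13644218] [0.52225928 0.05039737 0.20444218] [ 1.96034016e-03 -6.03962519e-05 -6.18000000e-02] [0.00085657 0.00060185 0.0062    ] [ 0.00880477  0.00726367 -0.06744218] [-0.06758916  0.06693519  0.5620172 ] 0.13644217527965352
```

>>> drive_tool(
  series=[
    [[-0.068, 0.067, 0, 0, 0, 0], [0, 0, 0, 0, 0, 0.043], [0, 0, 0.25, 0, 0, 0], [0, 0, 0.2, 0, 0, 0], [0, 0, 0, 0, 0, 0], [0, 0, 0, 0, 0, 0]],
  ],
)

```text
clock: 8.72
tcp_pos: [0.531, 0.0578, 0.145]
orientation: [0.001, 0.112, 0.994, 0.0]
wrist_force: [0.1, -0.9, 0.3]
finger_gap: 0.0134
grip_force: 59.2
```

```bash
python3 - <<'E'
from h import *
R,p=tool();print(R.round(4),p.round(4))
im=viewer.read_camera("wrist")[:,:,::-1];cv2.imwrite("pics/w4.png",im)
fz=p[2]-.0618
for n,off in (("foot",.002),("hole",0)):pass
f=np.array([p[0]+.00196,p[1],fz]);print("foot px",proj("wrist",f),"hole px",proj("wrist",[.5322,.0570,.069]),fz)
cv2.imwrite("pics/c4.png",cv2.resize(im[150:270,260:380],None,fx=5,fy=5,interpolation=cv2.INTER_CUBIC))
E
```

```text
[[-9.750e-01  2.222e-01  1.000e-03]
 [ 2.222e-01  9.750e-01 -1.000e-04]
 [-1.000e-03  2.000e-04 -1.000e+00]] [0.531  0.0578 0.145 ]
foot px [[320.80485699 219.79453106]] hole px [[319.5600933  212.69025628]] 0.0832305173820499
```

View pics/c4.png

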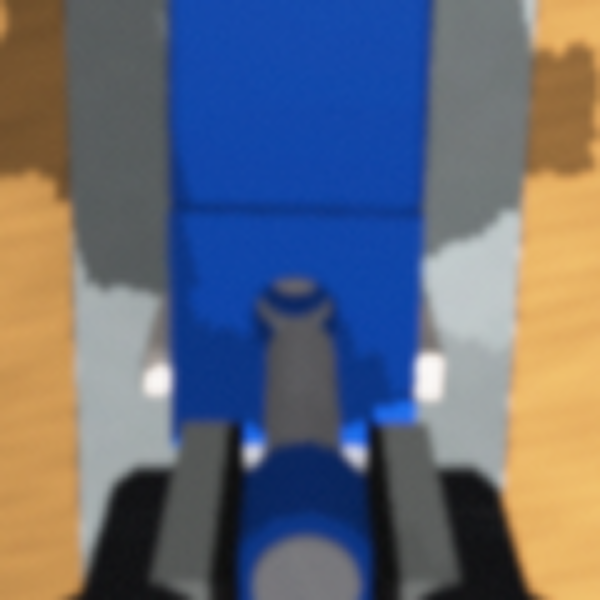

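Crop: the hole is centred at about (318.8,213.0) and the pin's foot at about (320.6,220), 14 mm above it.

```bash
python3 - <<'E'
from h import *
R,p=tool();fz=p[2]-.0618
f=back("wrist",[[320.6,220]],fz)[0];h=back("wrist",[[318.8,213.0]],.069)[0]
print(f,h,(R.T@(h-f)),(R.T@(h-f))/.12)
E
```

```text
[0.53291402 0.05766584 0.08358263] [0.53232077 0.05634936 0.069     ] [ 0.00031282 -0.00141983  0.01458164] [ 0.00260682 -0.01183196  0.12151366]
```

>>> drive_tool(
  series=[
    [[0.003, -0.012, 0, 0, 0, 0], [0, 0, 0.08, 0, 0, 0], [0, 0, 0.08, 0, 0, 0], [0, 0, 0.05, 0, 0, 0], [0, 0, 0, 0, 0, 0]],
  ],
)

```text
clock: 9.4
tcp_pos: [0.5292, 0.0562, 0.1183]
orientation: [-0.001, 0.112, 0.994, -0.0]
wrist_force: [0.5, -0.1, -1.1]
finger_gap: 0.0133
grip_force: 59.2
```

>>> drive_tool(
  series=[
    [[0, 0, 0.08, 0, 0, 0], [0, 0, 0.08, 0, 0, 0], [0, 0, 0.08, 0, 0, 0], [0, 0, 0, 0, 0, 0]],
  ],
)

```text
clock: 9.9
tcp_pos: [0.5291, 0.0562, 0.0892]
orientation: [-0.001, 0.112, 0.994, -0.0]
wrist_force: [1.0, -0.1, -1.3]
finger_gap: 0.0137
grip_force: 59.1
```

>>> drive_tool(
  series=[
    [[0, 0, 0.04, 0, 0, 0], [0, 0, 0.025, 0, 0, 0], [0, 0, 0.015, 0, 0, 0], [0, 0, 0, 0, 0, 0]],
  ],
)

```text
clock: 10.4
tcp_pos: [0.5294, 0.0563, 0.0809]
orientation: [0.0, 0.112, 0.994, -0.0]
wrist_force: [-0.6, -0.1, 1.8]
finger_gap: 0.0131
grip_force: 59.4
```

>>> drive_tool(
  series=[
    [[0, 0, 0.012, 0, 0, 0], [0, 0, 0.012, 0, 0, 0], [0, 0, 0, 0, 0, 0]],
  ],
)

```text
clock: 10.78
tcp_pos: [0.5296, 0.0563, 0.0805]
orientation: [0.001, 0.112, 0.994, -0.0]
wrist_force: [-7.1, 0.3, 20.8]
finger_gap: 0.0138
grip_force: 63.1
```

>>> drive_tool(
  series=[
    [[0, 0, 0, 0, 0, 0], [0, 0, -0.02, 0, 0, 0], [0, 0, -0.02, 0, 0, 0], [0, 0, 0, 0, 0, 0], [0, 0, 0, 0, 0, 0], [0, 0, -0.4, 0, 0, 0], [0, 0, -0.4, 0, 0, 0], [0, 0, 0, 0, 0, 0], [0, 0, 0, 0, 0, 0]],
  ],
  jaw=1,
)

```text
clock: 11.9
tcp_pos: [0.5293, 0.0563, 0.1782]
orientation: [-0.0, 0.112, 0.994, -0.0]
wrist_force: [-0.4, -0.5, -0.8]
finger_gap: 0.0854
grip_force: 0.0
```

```bash
python3 - <<'E'
from h import *
R,p=tool();print(R.round(4),p.round(4))
im=viewer.read_camera("wrist")[:,:,::-1];cv2.imwrite("pics/w5.png",im)
s=viewer.read_camera("scene")[:,:,::-1];t=viewer.read_camera("top")[:,:,::-1]
A=np.zeros((600,800,3),np.uint8)
def put(i,x,y,w,h,s,X,Y):
    c=cv2.resize(i[y:y+h,x:x+w],(w*s,h*s),interpolation=cv2.INTER_CUBIC);A[Y:Y+h*s,X:X+w*s]=c
put(im,250,100,140,150,4-1,0,0);put(s,300,200,70,80,4,430,0);put(t,75,140,80,50,6,0,270+185-5) if 0 else put(t,75,140,80,40,5,0,400-0) if 0 else None
put(t,80,145,75,38,5,0,405);put(s,455,170,65,65,5,425,325-50)
cv2.imwrite("pics/c5.png",A)
print("head top expected",proj("wrist",[.532,.0565,.087]),proj("wrist",[.532,.0565,.069]))
for n in ("top","scene"):
  for d in models.silhouettes("lens",n)[:2]:
    m=d["region"];print(n,d["score"],d["location"],cv2.boundingRect(m.astype(np.uint8)))
E
```

```text
[[-9.749e-01  2.224e-01 -2.000e-04]
 [ 2.224e-01  9.749e-01 -1.000e-04]
 [ 2.000e-04 -1.000e-04 -1.000e+00]] [0.5293 0.0563 0.1782]
head top expected [[321.48838981 210.16575817]] [[321.41592253 203.70537581]]
top 0.77 [127.8, 165.2] (105, 151, 41, 25)
top 0.43 [219.0, 108.9] (205, 99, 34, 36)
scene 0.91 [485.2, 197.1] (466, 188, 41, 25)
```

View pics/c5.png

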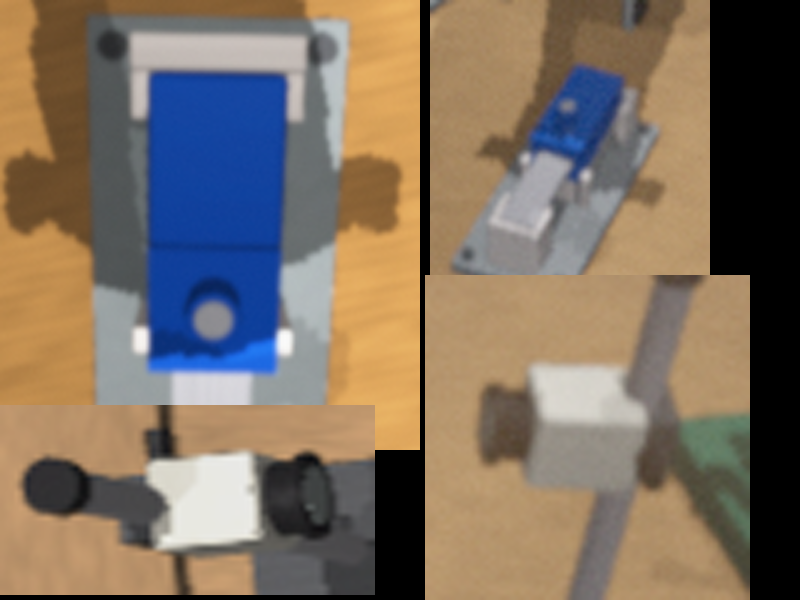

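The pin is home: its head sits on the lock's top at (321,207), with no shank visible. The lens front is at about (143,163) in the top view and (468,200) in the scene view. Gripping the seal now.

>>> drive_tool(
  series=[
    [[0.067, 0, 0, 0, 0, 0], [0, 0, 0.4, 0, 0, 0], [0, 0, 0.4, 0, 0, 0], [0, 0, 0.283, 0, 0, 0], [0, 0, 0, 0, 0, 0], [0, 0, 0, 0, 0, 0]],
  ],
)

```text
clock: 12.9
tcp_pos: [0.5222, 0.0581, 0.0497]
orientation: [0.001, 0.112, 0.994, 0.0]
wrist_force: [-0.1, -0.7, 0.2]
finger_gap: 0.0854
grip_force: 0.0
```

>>> drive_tool(
  series=[
    [[0, 0, 0, 0, 0, 0], [0, 0, 0, 0, 0, 0], [0, 0, 0, 0, 0, 0], [0, 0, 0, 0, 0, 0], [0, 0, 0, 0, 0, 0], [0, 0, 0, 0, 0, 0]],
  ],
  jaw=-1,
  grip_force=80,
)

```text
clock: 13.65
tcp_pos: [0.5227, 0.0581, 0.05]
orientation: [0.001, 0.112, 0.994, 0.0]
wrist_force: [-0.5, -0.1, 5.7]
finger_gap: 0.039
grip_force: 80.7
```

```bash
python3 - <<'E'
from h import *
R,p=tool();print(R.round(4),p.round(4))
for a,b in (((143,163),(468,200)),((144,162),(469,200)),((143,164),(467,200))):
    L=tri([("top",a,None),("scene",b,None)]);print(L,proj("top",L),proj("scene",L))
# scene-based body axis check: project lens axis for yaw options
for yaw in (-82,-86,-90):
    d=np.array([np.cos(np.radians(yaw)),np.sin(np.radians(yaw)),0]);u=proj("scene",[L,L-.06*d]);v=proj("top",[L,L-.06*d]);print(yaw,u.round(1).tolist(),v.round(1).tolist())
E
```

```text
[[-9.749e-01  2.225e-01  2.600e-03]
 [ 2.225e-01  9.749e-01  1.000e-04]
 [-2.500e-03  7.000e-04 -1.000e+00]] [0.5227 0.0581 0.05  ]
[0.53989588 0.4108771  0.24303112] [[142.64287274 163.03128162]] [[467.67390559 200.08411001]]
[0.54213035 0.41063851 0.24398398] [[142.57366596 162.11911728]] [[467.69386086 200.33158013]]
[0.5375993  0.41005309 0.24150524] [[143.21908652 163.9801645 ]] [[467.19975695 199.94815048]]
-82 [[467.2, 199.9], [490.2, 200.3]] [[143.2, 164.0], [120.1, 167.7]]
-86 [[467.2, 199.9], [490.5, 201.3]] [[143.2, 164.0], [119.9, 166.1]]
-90 [[467.2, 199.9], [490.7, 202.3]] [[143.2, 164.0], [119.8, 164.5]]
```

>>> drive_tool(
  series=[
    [[0, 0, -0.1, 0, 0, 0], [0, 0, -0.2, 0, 0, 0], [0, 0, -0.35, 0, 0, 0], [0, 0, -0.35, 0, 0, 0], [0, 0, -0.35, 0, 0, 0], [0, 0, -0.24, 0, 0, 0], [0, 0, 0, 0, 0, 0], [0, 0, 0, 0, 0, 0]],
  ],
)

```text
clock: 14.65
tcp_pos: [0.5207, 0.0581, 0.2381]
orientation: [-0.001, 0.112, 0.994, -0.0]
wrist_force: [-1.1, 0.6, -3.0]
finger_gap: 0.0389
grip_force: 81.2
```

>>> drive_tool(
  series=[
    [[0, 0, 0, 0, 0, -0.03], [0, 0, 0, 0, 0, -0.05], [0, 0, 0, 0, 0, -0.05], [0, 0, 0, 0, 0, -0.05], [0, 0, 0, 0, 0, -0.05], [0, 0, 0, 0, 0, -0.05], [0, 0, 0, 0, 0, -0.05], [0, 0, 0, 0, 0, -0.05], [0, 0, 0, 0, 0, -0.05], [0, 0, 0, 0, 0, -0.05], [0, 0, 0, 0, 0, -0.05], [0, 0, 0, 0, 0, -0.05], [0, 0, 0, 0, 0, -0.015], [0, 0, 0, 0, 0, 0], [0, 0, 0, 0, 0, 0]],
  ],
)

```text
clock: 16.52
tcp_pos: [0.521, 0.0581, 0.2382]
orientation: [0.001, 0.733, -0.681, -0.001]
wrist_force: [0.6, 0.6, -2.2]
finger_gap: 0.0388
grip_force: 81.4
```

```bash
python3 - <<'E'
from h import *
R,p=tool();s=env.get_state();print(R.round(4),p.round(4),s["joint_pos"].round(2),s["finger_gap"],s["grip_force"])
print("tool delta/.12",R.T@(np.array([.5527,.2296,.241])-p)/.12)
print("body",back("top",[[121.2,164.4]],.268))
E
```

```text
[[ 7.320e-02 -9.973e-01 -2.200e-03]
 [-9.973e-01 -7.320e-02 -0.000e+00]
 [-1.000e-04  2.200e-03 -1.000e+00]] [0.521  0.0581 0.2382] [-0.04  0.22 -0.09  1.26 -0.   -1.69] 0.03878295244848871 81.35735750198364
tool delta/.12 [-1.40614195 -0.36789634 -0.02362109]
body [[0.53477091 0.45421728 0.268     ]]
```

>>> drive_tool(
  series=[
    [[-0.1, -0.07, 0, 0, 0, 0], [-0.2, -0.1, 0, 0, 0, 0], [-0.3, -0.1, 0, 0, 0, 0], [-0.25, -0.1, 0, 0, 0, 0], [-0.15, 0, -0.024, 0, 0, 0], [-0.1, 0, 0, 0, 0, 0], [0, 0, 0, 0, 0, 0], [0, 0, 0, 0, 0, 0]],
  ],
)

```text
clock: 17.52
tcp_pos: [0.556, 0.1924, 0.2423]
orientation: [0.0, 0.733, -0.681, 0.0]
wrist_force: [0.9, -0.7, -3.3]
finger_gap: 0.0389
grip_force: 81.2
```

```bash
python3 - <<'E'
from h import *
R,p=tool();print(R.round(4),p.round(4))
s=viewer.read_camera("scene")[:,:,::-1];t=viewer.read_camera("top")[:,:,::-1];
A=np.zeros((600,800,3),np.uint8)
def put(i,x,y,w,h,s,X,Y):
    c=cv2.resize(i[y:y+h,x:x+w],(w*s,h*s),interpolation=cv2.INTER_CUBIC);A[Y:Y+h*s,X:X+w*s]=c
put(t,80,120,150,70,5,0,0) ;put(s,370,160,150,60,5,0,0+295)
cv2.imwrite("pics/c6.png",A)
hole=p-R[:,0]*.0068;e=p-R[:,0]*(.0068+.094);e[2]+=.002
print("strap end est",e,proj("top",e),proj("scene",e))
E
```

```text
[[ 7.340e-02 -9.973e-01 -0.000e+00]
 [-9.973e-01 -7.340e-02 -5.000e-04]
 [ 5.000e-04  1.000e-04 -1.000e+00]] [0.556  0.1924 0.2423]
strap end est [0.54861239 0.29288495 0.24426579] [[188.50168159 158.58121522]] [[422.22511209 197.20295849]]
```

View pics/c6.png

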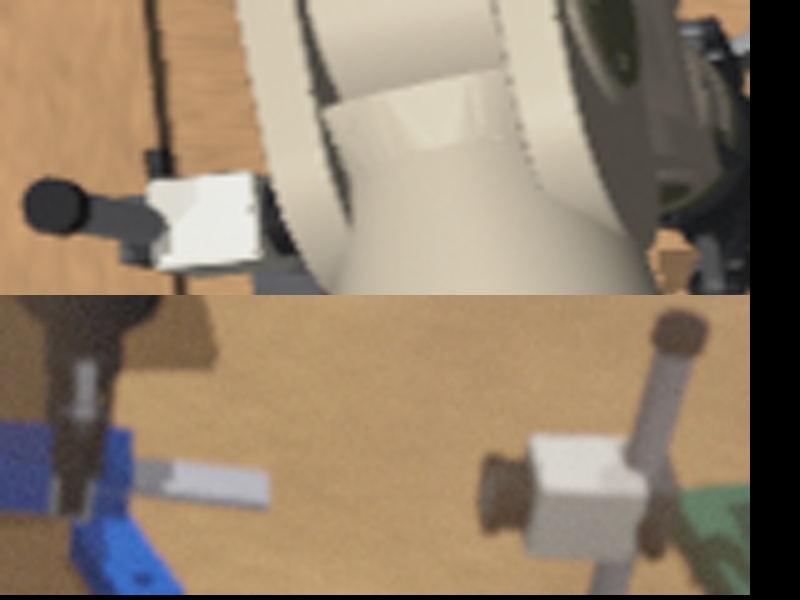

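Scene crop: the seal is held level, with the strap end at about (424,199.6) and the lens front at (468,200) to its right. There is a clear gap between them, and the strap end is close to where predicted. Making the final approach.

>>> drive_tool(
  series=[
    [[-0.1, 0, 0, 0, 0, 0], [-0.11, 0, 0, 0, 0, 0], [-0.07, 0, 0, 0, 0, 0], [-0.03, 0, 0, 0, 0, 0], [0, 0, 0, 0, 0, 0], [0, 0, 0, 0, 0, 0], [0, 0, 0, 0, 0, 0], [0, 0, 0, 0, 0, 0]],
  ],
)

```text
clock: 18.62
tcp_pos: [0.5535, 0.2299, 0.2423]
orientation: [0.0, 0.733, -0.681, 0.0]
wrist_force: [-0.9, -0.2, -2.1]
finger_gap: 0.0387
grip_force: 81.2
```

```bash
python3 - <<'E'
from h import *
R,p=tool();st=env.get_state();print(p.round(4),np.abs(st["qvel"]).max())
s=viewer.read_camera("scene")[:,:,::-1]
im=viewer.read_camera("wrist")[:,:,::-1]
A=np.zeros((600,800,3),np.uint8);A[:300,:600]=cv2.resize(s[160:220,390:510],(600,300),interpolation=cv2.INTER_CUBIC)
A[300:,:480]=cv2.resize(im,(480,300))
cv2.imwrite("pics/c7.png",A)
e=p-R[:,0]*(.0068+.094);e[2]+=.002
print("end",e,proj("scene",e),proj("scene",[p-R[:,0]*.05+[0,0,.002]]),np.linalg.norm(e-[.54,.4105,.243]))
E
```

```text
[0.5535 0.2299 0.2423] 0.0010724501144199349
end [0.54605889 0.33038852 0.24428652] [[436.62269587 198.04518643]] [[417.19056488 196.96820096]] 0.08035057192171449
```

View pics/c7.png

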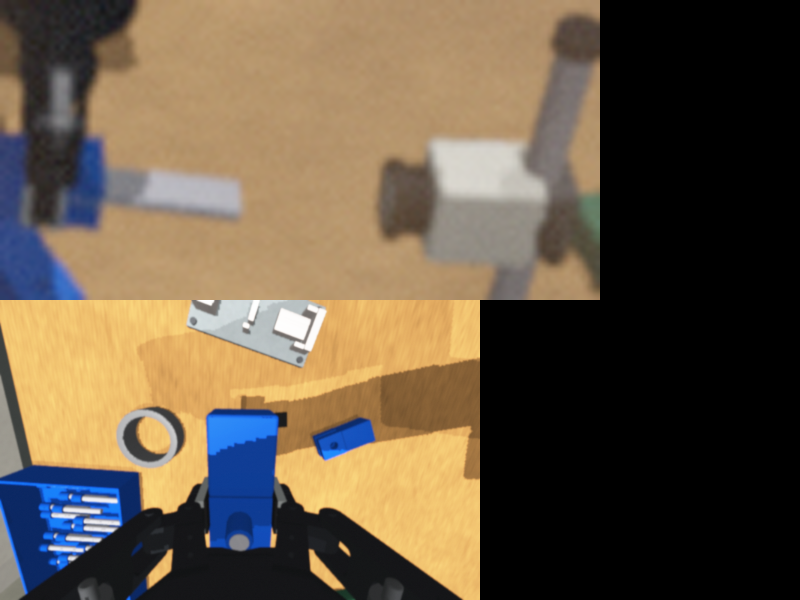

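The scene crop shows the strap end at (438,199.6), pointing at the lens at (467,200), level and steady. The wrist view shows the lock square in the jaws with the pin head seated. Handing in.

```bash
python3 -c "
from workcell import order
print(order.hand_in())"
```

```text
the job is handed in; nothing more can be done
None
```

I pushed the long pin fully home and handed the job in with the arm holding the pinned seal level and steady in front of the lens, its strap end about 80 mm from the glass by my camera measurements; the hand-in returned no verdict.

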